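# Show the parts for bolting up the flange

### The job

Show a workmate which parts to bolt up, pointing straight down with the fingertips a couple of centimetres above the middle of each and keeping still there for two seconds: first the flange with the bolt holes, then the taller of the two standing bolts, then the smaller of the two nuts. Touch nothing on the table at any time, and do not point at the plain disc, the shorter bolt or the larger nut. When all three have been shown, raise the hand so that the fingertips are at least 20 cm above the table, and finish there.

Things in the scene. Friction and masses are not known exactly. Their poses are not given: they have to be found in the camera images.
- flange_top (a point): Flange: rusty round plate 130 mm across and 13 mm thick with a ring of bolt holes, lying flat; a short upright pipe hub, 46 mm across, rises from its middle to 45 mm above the table. This point is the centre of the hub's top rim; z is up.
- disc_top (a point): Plain disc (not to be pointed at): round steel plate 124 mm across and 14 mm thick without bolt holes, lying flat, with a pipe stub 46 mm across welded to its middle, 44 mm high in all. This point is the centre of the stub's top; z is up.
- tall_bolt_tip (a point): Taller bolt: standing upright on its hexagon head (30 x 34 mm), 20 mm thick shank, 87 mm tall. This point is the centre of its upper end, 87 mm above the table; z is up.
- short_bolt_tip (a point): Shorter bolt (not to be pointed at): standing upright on its hexagon head (24 x 27 mm), 16 mm thick shank, 61 mm tall. This point is the centre of its upper end; z is up.
- small_nut_top (a point): Smaller hexagon nut: lying flat, 30 x 34 mm, 16 mm high. This point is the middle of the hole at the level of its upper face; z is up.
- large_nut_top (a point): Larger hexagon nut (not to be pointed at): lying flat, 36 x 41 mm, 19 mm high. This point is the middle of the hole at the level of its upper face; z is up. The four bolts and nuts stand in the nearer row, in any order, at least 10 cm from one another; the flange and the disc lie behind them. Hand tools no higher than 30 mm lie between and around; everything taller stands at the far back, beyond the parts, or far off to the right (an oil jug 249 mm tall).

How it is judged (in metres and radians):
On the way, in this order (a step that is already met when the one before it is completed fails the run):
1. the hand points straight down, close above the flange's hub, and dwells (horizontal distance between the grasp point and flange_top below 0.02 m and z of the grasp point in the frame of flange_top between 0.015 and 0.075 m and angle between the grasp point's own z axis and vertical above 2.7 rad), for 1.5 s.
2. then it points straight down, close above the taller bolt, and dwells (horizontal distance between the grasp point and tall_bolt_tip below 0.02 m and z of the grasp point in the frame of tall_bolt_tip between 0.015 and 0.075 m and angle between the grasp point's own z axis and vertical above 2.7 rad), for 1.5 s.
3. then it points straight down, close above the smaller nut, and dwells (horizontal distance between the grasp point and small_nut_top below 0.02 m and z of the grasp point in the frame of small_nut_top between 0.015 and 0.075 m and angle between the grasp point's own z axis and vertical above 2.7 rad), for 1.5 s.
At the end, for the whole second after the job is handed in: After three dwells of 1.5 s or more (grasp point within 20 mm sideways of the part's middle, 15 to 75 mm above its top, tool within 25 degrees of straight down), the grasp point is over 200 mm above the table and all six parts are within 6 mm of their starts (height (world z) of the grasp point above 0.2 m and distance of each of flange_top, disc_top, tall_bolt_tip, short_bolt_tip, small_nut_top, large_nut_top from where it was at the start of the episode below 0.006 m); the robot touches nothing.
It fails at once if the fingers or the arm touch something (contact force between any of the fingers, the arm and anything else above 0.3 N).
It fails at once if a part is pushed or lifted (distance of any of flange_top, disc_top, tall_bolt_tip, short_bolt_tip, small_nut_top, large_nut_top from where it was at the start of the episode above 0.01 m).
It fails at once if the hand points at the plain disc (horizontal distance between the grasp point and disc_top below 0.025 m and z of the grasp point in the frame of disc_top below 0.075 m).
It fails at once if the hand points at the shorter bolt (horizontal distance between the grasp point and short_bolt_tip below 0.025 m and z of the grasp point in the frame of short_bolt_tip below 0.075 m).
It fails at once if the hand points at the larger nut (horizontal distance between the grasp point and large_nut_top below 0.025 m and z of the grasp point in the frame of large_nut_top below 0.075 m).
It also fails if it takes over 58 s, if anything falls off the work surface, if the arm or the gripper's body presses on something with over 40 N, if the wrist force passes 120 N, or if a joint passes its speed limit or range.

### The arm

A 6-joint arm with a two-finger parallel gripper is mounted at the origin on a cart in front of the work surface, level with it; the furniture and walls round the work are solid. World frame = base frame: x ahead of the robot, y to its left, z up, the work surface at z = 0. Lengths are in mm, angles in rad, forces in N, time in s.
With the tool pointing down it reaches from about 250 to 800 mm from the base axis. Payload 8.5 kg.
Tool frame: the origin (TCP) lies at the very end of the fingers, on their centre line; the grasp point (between the pads) lies 19 mm behind it; z points along the fingers, y is the line along which they close (so a half turn about z gives the same grasp; the last joint's range is limited). The gripper opens to 85 mm and grips with 20 to 120 N. Pads are 22 mm wide; open, the fingers measure 114 mm over their backs; the gripper's body (76 mm by 85 mm) begins 54 mm behind the grasp point. The pads swing forward as they close: fully open they stand 13 mm farther back than shut.
Start: joints at [1.179, 0.238, -0.013, 1.319, 0, 1.571], TCP at [200.454, 485.177, 231.276] pointing down, gripper open.
Joint ranges: [-2.66, 2.66], [-1.03, 1.9], [-1.14, 1.46], [-1.82, 2.27], [-1.45, 1.34], [-3.14, 3.14]. Speed limits (rad/s): [2.22, 2.22, 2.79, 3.14, 3.14, 3.14].

### API

Orientations are given as a unit quaternion [x, y, z, w].
In Python, from plant import bot, read_camera, recognise, trace, spot_point gives the robot as it stands.
- The arm moves only by the shell command python3 -m inch 'ROWS' [FORCE]. ROWS is JSON, a list that holds one entry, the list of rows, each a list of 5 numbers: the shift along the tool's x, y, z in units of 25 cm (1.0 is 25 cm), then the turn about the tool's z in units of 45 degrees (1.0 is 45 degrees), then the gripper's target within -1 to 1 (shut at 1, half-way at 0, fully open at -1). In form: [[[dx, dy, dz, yaw, claw], ...]]. A call has 1 to 10 rows; each row is the pose to reach, as a shift and turn from the pose commanded when the call began, along the tool's axes at that moment; what a row does not reach only later rows make up. A row lasts 1/12 s, in which the tool goes at most 41.7 mm and 7.16 degrees, less where a joint would pass 70% of its speed; a pose out of reach is approached as far as the arm can. A call with a number of a shift or a turn outside -1 to 1 is refused whole. A call with a gripper value outside its range is refused whole. The fingers move at their own pace and stop on an object; FORCE is the grip in N (left out, the last holds). Time passes only in rows, so rows that repeat a pose let the fingers close. It gives the time, the measured TCP pose, the force, the opening and the grip force at its end, in the units of the state.
- bot.sense(): the state, without advancing time (a new reading comes with each control period).
- read_camera(name): name is "scene" or "top" or "wrist"; returns a dict with "pixels" (480x640x3 uint8, blue, green, red), "range_z" (480x640 float32, mm along the optical axis (not along the pixel's ray), 0 where there is no reading), "intrinsics" (3x3 intrinsics, pixels), "dist" ([k1, k2, p1, p2, k3] as OpenCV has them; the pictures are not rectified), "camera_from_world" (4x4, takes a point from world to camera coordinates); the wrist camera has in their place "mount" (4x4, takes a point from camera to tool coordinates, whose origin is the TCP and whose axes are the flange's). Camera axes: x right, y down, z forward; pixel columns grow to the right and rows downward; lengths in mm; the calibration is good to about 2 mm. A picture is of the moment at which its call begins: read the wrist's pose just before it.
- bot.job_done(): hands the job in; it is judged then, once.
Trained networks look in a picture, given as the dict that the camera call returned (one of the last four; its "shot" number tells which), for a name from the list of things; names that differ only in an ending like _2 or _b are one class to them, and where a whole thing is asked for, a point or a joint stands for the part that bears it (a point fixed in the world has none). Each returns a list of dicts, best first, with "conf" (0 to 1); they miss things now and then, are a little off and sometimes report something else, mostly with a low value. They report only what shows in the picture. A call takes as long as a camera call.
- recognise(picture, query): "xyz" ([x, y, z] in mm, in world coordinates, good to about 4 mm: the middle of the surface that is visible of it).
- trace(picture, query): "region" (480x640 bool, what is visible of it).
- spot_point(picture, query): "xyz" ([x, y, z] in mm, in world coordinates, good to about 4 mm: a listed point, or the origin of a listed thing).
The state is a dict: "time_s": time; "joint_positions": joint angles; "dq": joint speeds; "tau": joint torques, N m; "tcp_pos": TCP position; "ee_rot": TCP orientation; "force": force on the tool from outside, world axes, zero at the start; "ft_torque": the same for the moment, N m; "finger_gap": finger opening in mm; "finger_force": force on a finger pad.
Only numpy, scipy, OpenCV 4.12 (cv2) and the standard library are available. Lean on these libraries where they do the work, as an engineer would, in place of code of your own. Each camera call takes 0.05 s, during which the arm holds its last target. There are 200 camera calls.

## Working session

There is one attempt and no reset: what is moved stays moved. The work goes in short steps, Python scripts to look and compute and a shell command to move; the robot and the scene stay as the last step left them, time stands still between calls to the robot, and variables do not carry over. Pictures are saved under pics/ and viewed, at most 10 in all, crops included, and the job is handed in when it is done.

```bash
mkdir -p pics; cat > look.py <<'E'
from plant import bot, read_camera, recognise, trace, spot_point
import cv2, numpy as np
E
python3 - <<'E'
from look import *
s=bot.sense(); print(s['time_s'],s['tcp_pos'],s['ee_rot'],s['finger_gap'])
for c in ['top','scene']:
    p=read_camera(c); cv2.imwrite(f'pics/{c}1.png',p['pixels'])
    M=p['camera_from_world']
    for n in ['flange_top','disc_top','tall_bolt_tip','short_bolt_tip','small_nut_top','large_nut_top']:
        for d in spot_point(p,n)[:3]:
            x=np.array(d['xyz'],float)
            uv=cv2.projectPoints(x[None],cv2.Rodrigues(M[:3,:3])[0],M[:3,3],p['intrinsics'],np.array(p['dist'],float))[0].ravel()
            print(c,n,round(d['conf'],2),x.round(),uv.round())
E
```

```text
0.0 [200.29701101 484.82640518 230.67534843] [ 1.94640055e-01  9.80874461e-01 -7.24305428e-04 -1.30720270e-04] 85.53440451963793
top flange_top 0.87 [ 610. -111.   49.] [371. 198.]
top disc_top 0.78 [617. 145.  45.] [248. 196.]
top tall_bolt_tip 0.59 [ 435. -321.   89.] [481. 282.]
top short_bolt_tip 0.44 [434.  64.  63.] [287. 285.]
top small_nut_top 0.66 [450. 258.  20.] [197. 277.]
top large_nut_top 0.48 [ 490. -136.   20.] [383. 255.]
scene flange_top 0.64 [ 615. -113.   42.] [392. 283.]
scene disc_top 0.9 [616. 146.  41.] [317. 203.]
scene tall_bolt_tip 0.63 [ 442. -319.   88.] [386. 402.]
scene short_bolt_tip 0.34 [ 616. -112.   44.] [392. 282.]
scene small_nut_top 0.66 [456. 260.  12.] [226. 209.]
scene large_nut_top 0.8 [ 489. -130.   20.] [339. 327.]
```

View pics/top1.png

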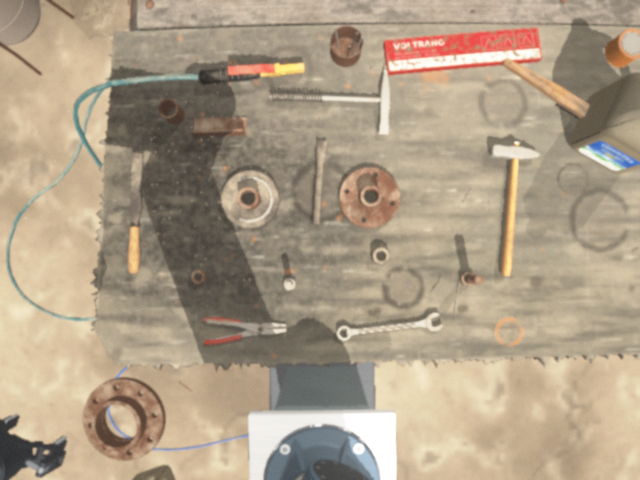

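View pics/scene1.png

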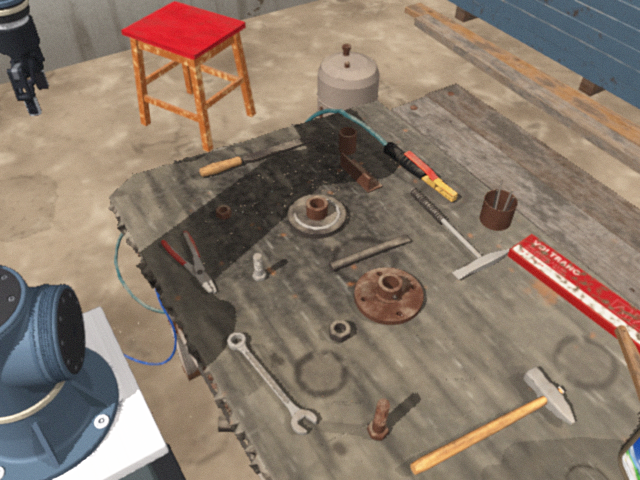

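The networks agree with the pictures. The holed flange is at top (371,198) and the plain disc at (248,196). The rusty bolt is at (475,280) and the silver one at (289,284). The small nut is at (197,277) and the large one at (380,255). Next I'll refine the heights and centres with depth.

```bash
cat >> look.py <<'E'
def cloud(p):
    M=np.array(p['camera_from_world']); Z=p['range_z'].astype(float)
    v,u=np.mgrid[:480,:640]
    n=cv2.undistortPoints(np.stack([u.ravel(),v.ravel()],1).astype(float)[:,None],p['intrinsics'],np.array(p['dist'],float))[:,0]
    z=Z.ravel(); c=np.c_[n*z[:,None],z][z>0]
    return (c-M[:3,3])@M[:3,:3]
E
python3 - <<'E'
from look import *
for c in ['top','scene']:
    P=cloud(read_camera(c))
    for n,x,y,r,h0 in [('flange',611,-112,40,30),('disc',617,145,40,30),('tall',438,-320,28,10),('short',434,64,28,10),('small',453,259,30,7),('large',490,-133,35,7)]:
        q=P[np.hypot(P[:,0]-x,P[:,1]-y)<r]; 
        q=q[q[:,2]>h0]; t=q[q[:,2]>np.percentile(q[:,2],97)-12] if len(q) else q
        if len(q): print(c,n,len(q),'zmax',np.percentile(q[:,2],97).round(),'ext',np.ptp(q[:,:2],axis=0).round(),'mid',((q.max(0)+q.min(0))/2).round()[:2],'top',len(t),((t.max(0)+t.min(0))/2).round()[:2],np.median(t,0).round())
E
```

```text
top flange 239 zmax 48.0 ext [45. 49.] mid [ 614. -112.] top 216 [ 614. -110.] [ 614. -109.   45.]
top disc 246 zmax 47.0 ext [46. 45.] mid [614. 145.] top 230 [614. 145.] [614. 145.  43.]
top tall 247 zmax 89.0 ext [30. 28.] mid [ 439. -314.] top 80 [ 440. -319.] [ 441. -318.   86.]
top short 89 zmax 64.0 ext [23. 22.] mid [433.  63.] top 47 [431.  62.] [432.  62.  62.]
top small 132 zmax 19.0 ext [32. 32.] mid [451. 257.] top 132 [451. 257.] [452. 256.  15.]
top large 179 zmax 23.0 ext [38. 36.] mid [ 489. -131.] top 174 [ 489. -131.] [ 489. -130.   19.]
scene flange 406 zmax 47.0 ext [47. 50.] mid [ 612. -114.] top 318 [ 612. -111.] [ 610. -112.   43.]
scene disc 294 zmax 45.0 ext [47. 48.] mid [612. 144.] top 257 [612. 144.] [611. 143.  41.]
scene tall 572 zmax 89.0 ext [32. 31.] mid [ 435. -319.] top 153 [ 437. -319.] [ 436. -321.   86.]
scene short 218 zmax 63.0 ext [25. 25.] mid [429.  61.] top 67 [429.  61.] [428.  60.  60.]
scene small 139 zmax 18.0 ext [33. 36.] mid [447. 257.] top 139 [447. 257.] [447. 255.  15.]
scene large 311 zmax 21.0 ext [40. 39.] mid [ 486. -132.] top 285 [ 486. -132.] [ 486. -135.   18.]
```

```bash
cat > go.py <<'E'
import sys
from look import *
from scipy.spatial.transform import Rotation as Ro
s=bot.sense(); R=Ro.from_quat(s['ee_rot']).as_matrix(); p=np.array(s['tcp_pos'])
t=np.array([float(a) for a in sys.argv[1:4]])
# keep the tool's yaw turning with the base angle: wanted last joint = pi/2
dj=np.degrees(np.arctan2(t[1],t[0])-np.arctan2(p[1],p[0]))
print('t',s['time_s'],'tcp',p.round(1),'tilt',np.degrees(np.arccos(-R[2,2])).round(2),'q',np.round(s['joint_positions'],2),'F',np.round(s['force'],1))
print('shift',(R.T@(t-p)/250).round(3),'yaw',round(-dj/45,3))
E
python3 go.py 430 240 230; python3 go.py 612 -111 180
```

```text
t 0.8 tcp [200.5 485.2 231.3] tilt 0.0 q [ 1.18  0.24 -0.01  1.32 -0.    1.57] F [-0.6  0.3 -0.5]
shift [-1.223 -0.556  0.005] yaw 0.853
t 0.8 tcp [200.5 485.2 231.3] tilt 0.0 q [ 1.18  0.24 -0.01  1.32 -0.    1.57] F [-0.6  0.3 -0.5]
shift [-2.432 -1.575  0.205] yaw 1.73
```

```bash
python3 -m inch '[[[-0.12,-0.05,0,0.1,1],[-0.25,-0.11,0,0.2,1],[-0.38,-0.17,0,0.3,1],[-0.5,-0.23,0,0.4,1],[-0.62,-0.28,0,0.5,1],[-0.75,-0.34,0,0.6,1],[-0.88,-0.4,0,0.7,1],[-0.95,-0.43,0,0.76,1],[-0.95,-0.43,0,0.76,1],[-0.95,-0.43,0,0.76,1]]]' 20; python3 go.py 612 -111 180;python3 go.py 560 60 200
```

```text
time_s: 1.63
tcp_pos: [379.5, 294.4, 231.3]
ee_rot: [0.475, 0.88, -0.0, -0.0]
force: [-0.5, 0.2, -0.2]
finger_gap: -0.1
finger_force: 0.0
t 1.6333 tcp [379.5 294.4 231.3] tilt 0.01 q [ 0.66  0.16 -0.11  1.3   0.    1.65] F [-0.5  0.2 -0.2]
shift [-1.866 -0.111  0.205] yaw 1.069
t 1.6333 tcp [379.5 294.4 231.3] tilt 0.01 q [ 0.66  0.16 -0.11  1.3   0.    1.65] F [-0.5  0.2 -0.2]
shift [-1.18   0.09   0.125] yaw 0.704
```

```bash
python3 -m inch '[[[-0.12,0.01,0,0.07,1],[-0.25,0.02,0,0.14,1],[-0.37,0.03,0,0.21,1],[-0.5,0.03,0,0.28,1],[-0.62,0.03,0,0.35,1],[-0.75,0.03,0,0.42,1],[-0.87,0.03,0,0.5,1],[-0.95,0.03,0,0.55,1],[-0.95,0.03,0,0.55,1],[-0.95,0.03,0,0.55,1]]]'; python3 go.py 612 -111 150
```

```text
time_s: 2.47
tcp_pos: [515.7, 101.2, 231.0]
ee_rot: [0.652, 0.758, -0.0, -0.0]
force: [-0.4, 0.7, 0.2]
finger_gap: 0.2
finger_force: 0.0
t 2.4667 tcp [515.7 101.2 231. ] tilt 0.04 q [ 0.19  0.24 -0.01  1.32  0.    1.61] F [-0.4  0.7  0.2]
shift [-0.897  0.254  0.324] yaw 0.475
```

```bash
python3 -m inch '[[[-0.12,0.03,0,0.07,1],[-0.24,0.07,0,0.14,1],[-0.36,0.1,0,0.2,1],[-0.48,0.14,0,0.26,1],[-0.6,0.17,0,0.32,1],[-0.72,0.2,0.05,0.38,1],[-0.84,0.24,0.12,0.44,1],[-0.897,0.254,0.2,0.475,1],[-0.897,0.254,0.25,0.475,1],[-0.897,0.254,0.25,0.475,1]]]'; python3 - <<'E'
from look import *
p=read_camera('top'); cv2.imwrite('pics/top2.png',cv2.resize(p['pixels'][100:340,200:520],(640,480)))
p=read_camera('wrist'); cv2.imwrite('pics/w2.png',p['pixels'])
print([(d['conf'],np.round(d['xyz'])) for d in spot_point(p,'flange_top')])
E
python3 go.py 612 -111 72
```

```text
time_s: 3.3
tcp_pos: [610.7, -110.1, 165.6]
ee_rot: [0.781, 0.625, -0.002, -0.002]
force: [-0.2, 0.2, 0.4]
finger_gap: -0.1
finger_force: 0.0
[]
t 3.45 tcp [ 612.2 -109.7  169.7] tilt 0.03 q [-0.18  0.43  0.11  1.25  0.    1.61] F [0.1 0.2 0.3]
shift [-0.005  0.     0.391] yaw 0.003
```

View pics/w2.png

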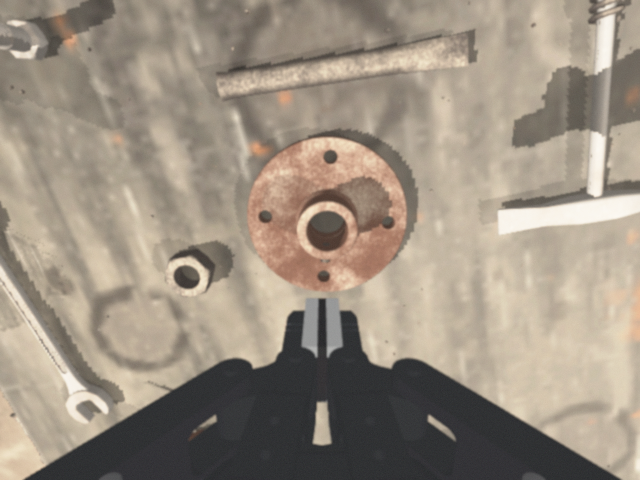

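The wrist view shows the flange with four bolt holes, hub at (327,228), in line with the shut fingers, and the large nut at (190,272) well clear. I'll descend and dwell.

```bash
python3 -m inch '[[[0,0,0.08,0,1],[0,0,0.16,0,1],[0,0,0.24,0,1],[0,0,0.31,0,1],[-0.005,0,0.35,0,1],[-0.005,0,0.38,0,1],[-0.005,0,0.39,0,1],[-0.005,0,0.39,0,1],[-0.005,0,0.39,0,1],[-0.005,0,0.39,0,1]]]'; python3 go.py 612 -111 72; python3 - <<'E'
from look import *
from scipy.spatial.transform import Rotation as Ro
P=cloud(read_camera('scene')); q=P[(np.hypot(P[:,0]-612,P[:,1]+111)<45)&(P[:,2]>30)&(P[:,2]<55)]; print(len(q),q.min(0),q.max(0))
s=bot.sense(); p=read_camera('wrist'); p['camera_from_world']=np.eye(4); c=cloud(p)
T=np.array(p['mount']); w=(c@T[:3,:3].T+T[:3,3])@Ro.from_quat(s['ee_rot']).as_matrix().T+s['tcp_pos']
q=w[(np.hypot(w[:,0]-612,w[:,1]+111)<40)&(w[:,2]>35)&(w[:,2]<55)]; print(len(q),q.min(0),q.max(0))
E
```

```text
time_s: 4.28
tcp_pos: [612.4, -112.6, 72.4]
ee_rot: [0.781, 0.624, 0.0, 0.001]
force: [-0.2, -0.4, 0.1]
finger_gap: -0.2
finger_force: 0.0
t 4.2833 tcp [ 612.4 -112.6   72.4] tilt 0.09 q [-0.18  0.49 -0.05  1.03 -0.    1.61] F [-0.2 -0.4  0.1]
shift [ 0.006 -0.003  0.002] yaw -0.003
367 [ 588.07414597 -138.79818721   30.08842723] [633.17816188 -87.97909837  48.67102025]
3243 [ 592.01567221 -129.74484307   35.00289879] [636.93236936 -87.79825215  46.27910595]
```

```bash
H='[[[0,0,0,0,1],[0,0,0,0,1],[0,0,0,0,1],[0,0,0,0,1],[0,0,0,0,1],[0,0,0,0,1],[0,0,0,0,1],[0,0,0,0,1],[0,0,0,0,1],[0,0,0,0,1]]]' ; unset H
python3 -m inch '[[[0,0,0,0,1],[0,0,0,0,1],[0,0,0,0,1],[0,0,0,0,1],[0,0,0,0,1],[0,0,0,0,1],[0,0,0,0,1],[0,0,0,0,1],[0,0,0,0,1],[0,0,0,0,1]]]'
python3 -m inch '[[[0,0,0,0,1],[0,0,0,0,1],[0,0,0,0,1],[0,0,0,0,1],[0,0,0,0,1],[0,0,0,0,1],[0,0,0,0,1],[0,0,0,0,1],[0,0,0,0,1],[0,0,0,0,1]]]'
python3 -m inch '[[[0,0,0,0,1],[0,0,0,0,1],[0,0,0,0,1],[0,0,0,0,1],[0,0,0,0,1],[0,0,0,0,1],[0,0,0,0,1],[0,0,0,0,1],[0,0,0,0,1],[0,0,0,0,1]]]'
python3 go.py 438 -319 200
```

```text
time_s: 5.22
tcp_pos: [611.8, -112.6, 71.3]
ee_rot: [0.781, 0.624, -0.0, -0.0]
force: [0.3, -0.5, 0.4]
finger_gap: -0.0
finger_force: 0.0
time_s: 6.05
tcp_pos: [611.8, -112.6, 71.3]
ee_rot: [0.781, 0.624, -0.0, 0.0]
force: [-0.8, 0.7, 0.2]
finger_gap: 0.3
finger_force: 0.0
time_s: 6.88
tcp_pos: [611.8, -112.6, 71.3]
ee_rot: [0.781, 0.624, -0.0, 0.0]
force: [0.6, -0.8, -0.4]
finger_gap: 0.1
finger_force: 0.0
t 6.8833 tcp [ 611.8 -112.6   71.3] tilt 0.01 q [-0.18  0.49 -0.05  1.03 -0.    1.61] F [ 0.6 -0.8 -0.4]
shift [-0.959 -0.495 -0.515] yaw 0.57
```

Held 2.5 s above the flange. I'll rise first, then go across to the tall bolt.

```bash
python3 -m inch '[[[0,0,-0.1,0,1],[0,0,-0.22,0,1],[0,0,-0.34,0,1],[0,0,-0.46,0,1],[0,0,-0.515,0,1],[-0.1,-0.05,-0.515,0.06,1],[-0.2,-0.1,-0.515,0.12,1],[-0.3,-0.15,-0.515,0.18,1],[-0.4,-0.2,-0.515,0.24,1],[-0.4,-0.2,-0.515,0.24,1]]]'; python3 go.py 438 -319 200
```

```text
time_s: 7.72
tcp_pos: [538.2, -201.9, 200.4]
ee_rot: [0.838, 0.545, -0.001, 0.0]
force: [0.8, -0.0, 0.4]
finger_gap: -0.3
finger_force: 0.0
t 7.7167 tcp [ 538.2 -201.9  200.4] tilt 0.09 q [-0.36  0.34  0.04  1.28 -0.    1.63] F [ 0.8 -0.   0.4]
shift [-0.591 -0.176  0.003] yaw 0.345
```

```bash
python3 -m inch '[[[-0.1,-0.03,0,0.06,1],[-0.2,-0.06,0,0.12,1],[-0.3,-0.09,0,0.18,1],[-0.4,-0.12,0,0.24,1],[-0.5,-0.15,0,0.3,1],[-0.591,-0.176,0,0.345,1],[-0.591,-0.176,0,0.345,1],[-0.591,-0.176,0,0.345,1],[-0.591,-0.176,0,0.345,1],[-0.591,-0.176,0,0.345,1]]]'; python3 go.py 438 -319 115
python3 - <<'E'
from look import *
from scipy.spatial.transform import Rotation as Ro
s=bot.sense(); p=read_camera('wrist'); cv2.imwrite('pics/w3.png',p['pixels']); p['camera_from_world']=np.eye(4); c=cloud(p)
T=np.array(p['mount']); w=(c@T[:3,:3].T+T[:3,3])@Ro.from_quat(s['ee_rot']).as_matrix().T+s['tcp_pos']
q=w[(np.hypot(w[:,0]-438,w[:,1]+319)<35)&(w[:,2]>75)&(w[:,2]<110)]; print(len(q),q.min(0),q.max(0),np.median(q,0))
E
```

```text
time_s: 8.55
tcp_pos: [442.1, -316.2, 200.1]
ee_rot: [0.903, 0.43, 0.0, -0.0]
force: [0.2, -0.5, 0.1]
finger_gap: -0.0
finger_force: 0.0
t 8.55 tcp [ 442.1 -316.2  200.1] tilt 0.01 q [-0.62  0.28 -0.03  1.26  0.    1.63] F [ 0.2 -0.5  0.1]
shift [-0.019 -0.006  0.34 ] yaw 0.011
626 [ 430.05493689 -329.02083896   75.04038161] [ 448.84099873 -310.1102779    88.35833477] [ 440.33392969 -318.41027696   86.2735302 ]
```

View pics/w3.png

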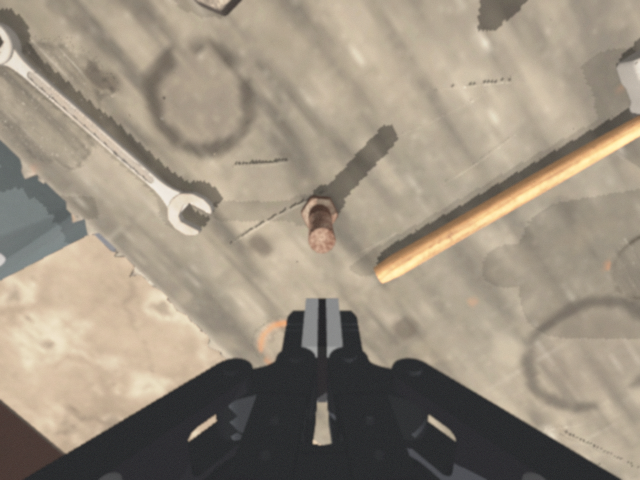

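The wrist view shows the rusty bolt upright with its tip at (321,240), in line with the fingers. Depth puts the tip at (440,-319,87). I'll descend and dwell.

```bash
python3 -m inch '[[[-0.015,-0.006,0.06,0,1],[-0.015,-0.006,0.12,0,1],[-0.015,-0.006,0.18,0,1],[-0.015,-0.006,0.24,0,1],[-0.015,-0.006,0.29,0,1],[-0.015,-0.006,0.32,0,1],[-0.015,-0.006,0.335,0,1],[-0.015,-0.006,0.335,0,1],[-0.015,-0.006,0.335,0,1],[-0.015,-0.006,0.335,0,1]]]'
python3 -m inch '[[[0,0,0,0,1],[0,0,0,0,1],[0,0,0,0,1],[0,0,0,0,1],[0,0,0,0,1],[0,0,0,0,1],[0,0,0,0,1],[0,0,0,0,1],[0,0,0,0,1],[0,0,0,0,1]]]'
python3 -m inch '[[[0,0,0,0,1],[0,0,0,0,1],[0,0,0,0,1],[0,0,0,0,1],[0,0,0,0,1],[0,0,0,0,1],[0,0,0,0,1],[0,0,0,0,1],[0,0,0,0,1],[0,0,0,0,1]]]' >/dev/null
python3 -m inch '[[[0,0,0,0,1],[0,0,0,0,1],[0,0,0,0,1],[0,0,0,0,1],[0,0,0,0,1],[0,0,0,0,1],[0,0,0,0,1],[0,0,0,0,1],[0,0,0,0,1],[0,0,0,0,1]]]' >/dev/null
python3 go.py 460 -100 215
```

```text
time_s: 9.43
tcp_pos: [438.5, -319.0, 117.1]
ee_rot: [0.903, 0.43, 0.0, 0.001]
force: [-0.9, 0.2, 0.8]
finger_gap: -0.1
finger_force: 0.0
time_s: 10.27
tcp_pos: [438.0, -318.8, 116.3]
ee_rot: [0.903, 0.43, -0.0, 0.0]
force: [0.4, 0.2, 0.3]
finger_gap: -0.0
finger_force: 0.0
t 11.9333 tcp [ 438.  -318.9  116.3] tilt 0.01 q [-0.63  0.33 -0.19  1.05 -0.    1.62] F [-0.3 -0.2  0.3]
shift [ 0.735 -0.484 -0.395] yaw -0.529
```

```bash
python3 -m inch '[[[0,0,-0.1,0,1],[0,0,-0.22,0,1],[0,0,-0.34,0,1],[0,0,-0.395,0,1],[0.09,-0.06,-0.395,-0.06,1],[0.19,-0.12,-0.395,-0.13,1],[0.29,-0.19,-0.395,-0.2,1],[0.39,-0.25,-0.395,-0.27,1],[0.49,-0.32,-0.395,-0.35,1],[0.49,-0.32,-0.395,-0.35,1]]]'; python3 go.py 460 50 215
```

```text
time_s: 12.77
tcp_pos: [453.0, -169.4, 215.3]
ee_rot: [0.834, 0.552, 0.0, -0.001]
force: [1.4, -0.8, 1.6]
finger_gap: -0.3
finger_force: 0.0
t 12.7667 tcp [ 453.  -169.4  215.3] tilt 0.08 q [-0.36  0.17 -0.14  1.26  0.    1.61] F [ 1.4 -0.8  1.6]
shift [ 0.819 -0.317  0.002] yaw -0.594
```

```bash
python3 -m inch '[[[0.1,-0.04,0,-0.07,1],[0.2,-0.08,0,-0.14,1],[0.3,-0.12,0,-0.21,1],[0.4,-0.16,0,-0.28,1],[0.5,-0.2,0,-0.35,1],[0.6,-0.24,0,-0.42,1],[0.7,-0.28,0,-0.5,1],[0.82,-0.32,0,-0.59,1],[0.82,-0.32,0,-0.59,1],[0.82,-0.32,0,-0.59,1]]]'; python3 go.py 449 257 160
```

```text
time_s: 13.6
tcp_pos: [461.0, 47.7, 215.0]
ee_rot: [0.686, 0.727, -0.0, 0.0]
force: [0.5, -0.9, 0.7]
finger_gap: 0.1
finger_force: 0.0
t 13.6 tcp [461.   47.7 215. ] tilt 0.02 q [ 0.1   0.14 -0.18  1.25 -0.    1.62] F [ 0.5 -0.9  0.7]
shift [0.839 0.001 0.22 ] yaw -0.531
```

```bash
python3 -m inch '[[[0.1,0,0,-0.06,1],[0.2,0,0,-0.12,1],[0.3,0,0,-0.19,1],[0.4,0,0,-0.25,1],[0.5,0,0,-0.31,1],[0.6,0,0.05,-0.38,1],[0.7,0,0.1,-0.44,1],[0.84,0,0.16,-0.53,1],[0.84,0,0.22,-0.53,1],[0.84,0,0.22,-0.53,1]]]'; python3 go.py 449 257 45
python3 - <<'E'
from look import *
from scipy.spatial.transform import Rotation as Ro
s=bot.sense(); p=read_camera('wrist'); cv2.imwrite('pics/w4.png',p['pixels']); print([(round(d['conf'],2),np.round(d['xyz'])) for d in spot_point(p,'small_nut_top')])
p['camera_from_world']=np.eye(4); c=cloud(p)
T=np.array(p['mount']); w=(c@T[:3,:3].T+T[:3,3])@Ro.from_quat(s['ee_rot']).as_matrix().T+s['tcp_pos']
q=w[(np.hypot(w[:,0]-449,w[:,1]-257)<35)&(w[:,2]>9)&(w[:,2]<30)]; print(len(q),q.min(0),q.max(0),np.median(q,0))
E
```

```text
time_s: 14.43
tcp_pos: [448.2, 255.8, 157.3]
ee_rot: [0.522, 0.853, -0.002, -0.001]
force: [-0.4, -1.1, 0.2]
finger_gap: 0.1
finger_force: 0.0
t 14.4333 tcp [448.2 255.8 157.3] tilt 0.25 q [ 0.52  0.26 -0.17  1.14 -0.    1.62] F [-0.4 -1.1  0.2]
shift [0.003 0.007 0.449] yaw -0.002
[(0.65, array([456., 258.,  17.]))]
895 [433.86971841 242.34091863   9.05402893] [467.37846888 273.68621584  17.45115233] [449.86782329 259.30335895  15.23030215]
```

View pics/w4.png

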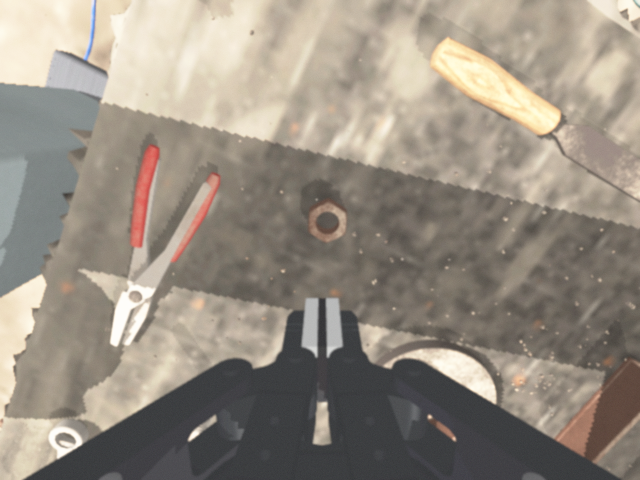

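The small nut is at (327,222), in line with the fingers, and nothing tall stands near it. Its middle comes out at about (450,258). I'll descend and dwell.

```bash
python3 -m inch '[[[0.008,0.01,0.08,0,1],[0.008,0.01,0.16,0,1],[0.008,0.01,0.24,0,1],[0.008,0.01,0.31,0,1],[0.008,0.01,0.37,0,1],[0.008,0.01,0.41,0,1],[0.008,0.01,0.44,0,1],[0.008,0.01,0.45,0,1],[0.008,0.01,0.45,0,1],[0.008,0.01,0.45,0,1]]]'
python3 -m inch '[[[0,0,0,0,1],[0,0,0,0,1],[0,0,0,0,1],[0,0,0,0,1],[0,0,0,0,1],[0,0,0,0,1],[0,0,0,0,1],[0,0,0,0,1],[0,0,0,0,1],[0,0,0,0,1]]]'
python3 -m inch '[[[0,0,0,0,1],[0,0,0,0,1],[0,0,0,0,1],[0,0,0,0,1],[0,0,0,0,1],[0,0,0,0,1],[0,0,0,0,1],[0,0,0,0,1],[0,0,0,0,1],[0,0,0,0,1]]]' >/dev/null
python3 -m inch '[[[0,0,0,0,1],[0,0,0,0,1],[0,0,0,0,1],[0,0,0,0,1],[0,0,0,0,1],[0,0,0,0,1],[0,0,0,0,1],[0,0,0,0,1],[0,0,0,0,1],[0,0,0,0,1]]]' >/dev/null
python3 go.py 449 257 240
```

```text
time_s: 15.37
tcp_pos: [451.1, 259.2, 48.3]
ee_rot: [0.522, 0.853, 0.0, 0.0]
force: [-1.0, 0.1, 0.7]
finger_gap: 0.3
finger_force: 0.0
time_s: 16.2
tcp_pos: [450.5, 259.2, 47.5]
ee_rot: [0.522, 0.853, -0.0, 0.0]
force: [-0.4, -0.1, 0.8]
finger_gap: -0.2
finger_force: 0.0
t 17.8667 tcp [450.5 259.2  47.6] tilt 0.0 q [ 0.52  0.36 -0.34  0.87 -0.    1.62] F [-1.2 -0.  -0.1]
shift [-0.005 -0.009 -0.77 ] yaw 0.003
```

```bash
python3 -m inch '[[[0,0,-0.1,0,1],[0,0,-0.22,0,1],[0,0,-0.34,0,1],[0,0,-0.46,0,1],[0,0,-0.58,0,1],[0,0,-0.7,0,1],[0,0,-0.8,0,1],[0,0,-0.8,0,1],[0,0,-0.8,0,1],[0,0,-0.8,0,1]]]'
python3 -m inch '[[[0,0,0,0,1],[0,0,0,0,1],[0,0,0,0,1],[0,0,0,0,1]]]' && python3 -c "
from plant import bot
s=bot.sense(); print(s['tcp_pos'])
if s['tcp_pos'][2]>215: print(bot.job_done())"
```

```text
time_s: 18.7
tcp_pos: [450.3, 259.0, 246.8]
ee_rot: [0.522, 0.853, -0.0, -0.0]
force: [0.2, 0.1, -0.5]
finger_gap: 0.1
finger_force: 0.0
time_s: 19.03
tcp_pos: [450.3, 259.1, 246.9]
ee_rot: [0.522, 0.853, -0.001, -0.0]
force: [0.4, -0.2, 0.1]
finger_gap: -0.2
finger_force: 0.0
[450.29480657 259.05197554 246.86684349]
the job is handed in; nothing more can be done
None
```

I pointed at the holed flange, the taller bolt and the smaller nut in that order, about 2.5 s each with no sign of contact, then raised the fingertips to 247 mm and handed in at 19 s; no verdict came back.

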